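# Couple the rock sled to the pulling head of a friction bench

### The job

Couple the rock sled to the bench's pulling head: bring the sled up so that its fork straddles the pulling tongue, pass the long pin down through the upper ear, the eye of the tongue and the lower ear until its collar sits flat on the fork, then turn it until its cross-lug stops under both keepers, and let go. The tongue stands wherever the last pull left it, so feel for its eye and press lightly: never lean on the bench with the pin with more than about 50 N. Leave the short pin and the other things on the table where they are.

Things in the scene. Friction and masses are not known exactly. Their poses are not given: they have to be found in the camera images.
- bench: Rock-friction bench, fixed: aluminium base 390x110 mm (top 14 mm above the table), two rails, and at its +x end a grey pulling head with dial and handwheel (64 mm wide, 93 mm high, from x = +105 mm). x runs along the rails towards the head, z up, origin on the table on the centre line.
- eye_middle (a point): Point fixed to the bench at x = +20 mm, y = 0, 54 mm above the table: level with the tongue's top face, at the MIDDLE of the eye's possible places. The eye itself lies on the bench's centre line up to 10 mm to either side of it along bench x; no reading tells where. Axes as the bench's.
- tongue_root (a point): Point on the bench where the spindle leaves the head, 50 mm high, x = +95 mm. The spindle (11 mm thick) carries the tongue towards -x: flat steel, 26 mm wide, 8 mm thick, 46 to 54 mm above the table, with a vertical eye 14 mm wide, 20 mm from its tip, 38 mm of solid plate behind. It does not yield (holds 90 N).
- sled (a joint): Travel of the sled along bench +x in m, 0 to 0.12; the bore's axis stands at bench x = value - 0.060. About 3 N of friction; stays where left. Reads 0.070 to 0.090 when bore and eye are in line, give or take 2 mm of play.
- sled_knob (a point): Centre of the 24 mm black ball knob at the rear of the sled, 64 mm above the table, 140 mm behind the bore, to push the sled by. Between knob and fork a dark rock is clamped on the sled (up to 83 mm high, from 47 to 121 mm behind the bore).
- fork_bore (a point): Centre of the bore's mouth on the upper ear's top face, 66 mm above the table; moves with the sled, axes parallel to the bench's. Dark steel fork 46 mm (x) by 52 mm (y): upper ear 10 mm thick, gap 12 mm, lower ear 8 mm, its underside 36 mm above the table. Bores 14 mm wide, mouth chamfered 2 mm.
- keeper (a point): Middle of the keeper roof at +y of the bore (fork x = -2, y = +20.5 mm); its twin stands half a turn round. Roofs 4 mm thick, 15 mm long (x), 9 mm wide (y), underside 11 mm above the ear. A post 5 mm wide closes each at x = -7.3 mm (twin: +7.3): the lug comes in turning counter-clockwise seen from above and stops on the post when along fork y.
- pin: Long coupling pin, steel, 0.06 to 0.13 kg. Origin on its axis at the underside of the collar, z up along the pin, x along the cross-lug; half a turn makes no difference. Shank 12 mm thick, 40 mm long, its last 6 mm tapering to 9 mm; collar 21 mm across, 3 mm thick; lug 46 mm (x) by 8 mm, 3 to 8 mm above the origin. Goes down past the keepers with the lug within 45 degrees of fork x.
- pin_grip (a point): Middle of the long pin's flat grip plate, 34 mm above the pin's origin: 12 mm thick (flat faces look along the pin's +x and -x), 30 mm wide (y), from 20 to 48 mm above the origin. Take it across the thickness.
- short_pin: A shorter pin of the same make in the other hole of the block: shank 24 mm, grip plate only 18 mm wide and 18 mm tall. Too short for this fork; stays where it is. Origin as for the long pin.
- pin_block: Light wooden block, fixed, 60 (x) x 130 (y) x 50 mm high, origin under its centre, with two holes 14 mm wide at y = +32 and -32 mm, in which the long and the short pin stand upright by their collars, either way round.
- marble_grey: Bystander: grey-white lump of rock, 45x58x42 mm, at the back; stays where it is.
- magnet: Bystander: round white cup magnet, 38 mm across, 13 mm high; stays where it is.
- bar_1: Bystander: white plastic bar with a bevelled end, 16x86x10 mm, in front of the bench; stays where it is.
- cell_1: Bystander: black battery cell standing on end, 14 mm across, 51 mm high; stays where it is.
- loupe: Bystander: folded pocket loupe, 27x56x17 mm; stays where it is.
- eraser: Bystander: eraser in a paper sleeve, 20x42x13 mm, in front of the bench; stays where it is.
Not all that is in view belongs to the job. What is shaped like the pin but orange, purple or red is not meant.

How it is judged (in metres and radians):
On the way, in this order (a step that is already met when the one before it is completed fails the run):
1. the sled has been brought up so that its fork straddles the tongue (value of joint sled above 0.06 m), for 0.1 s.
2. the long pin is through both ears and the tongue's eye, its collar down on the fork (horizontal distance between pin and fork_bore below 0.003 m and z of pin in the frame of fork_bore between -0.0025 and 0.002 m and value of joint sled between 0.067 and 0.093 m), for 0.2 s.
At the end, for the whole second after the job is handed in: Long pin through ear, eye and ear: axis within 3 mm of the bore, collar within 2 mm of the fork top, upright within 0.06 rad, at rest, sled at 0.067 to 0.093 m; cross-lug under the keepers, within 0.25 rad of the fork y axis; short pin within 20 mm of its place (all of step 2 and angle between pin's own z axis and vertical below 0.06 rad and angle between the x axis of pin and the y axis of fork_bore, either way round below 0.25 rad and linear speed of pin below 0.02 m/s and distance of short_pin from where it was at the start of the episode below 0.02 m); the robot touches nothing.
It fails at once if the pin is pressed against the bench, its fork or its tongue with more than 50 N (contact force between pin and bench above 50 N).
It fails at once if a bystander is moved more than 30 mm, or the short pin is pulled out (distance of any of marble_grey, magnet, bar_1, cell_1, loupe, eraser, short_pin from where it was at the start of the episode above 0.03 m).
It also fails if it takes over 72 s, if anything falls off the work surface, if the arm or the gripper's body presses on something with over 40 N, if the wrist force passes 120 N, or if a joint passes its speed limit or range.

### The arm

A 6-joint arm with a two-finger parallel gripper is mounted at the origin on a cart in front of the work surface, level with it; the furniture and walls round the work are solid. World frame = base frame: x ahead of the robot, y to its left, z up, the work surface at z = 0. Lengths are in m, angles in degrees, forces in N, time in s.
With the tool pointing down it reaches from about 0.3 to 0.85 m from the base axis. Payload 4.2 kg.
Tool frame: the origin (TCP) lies on the front face of the gripper's body, between the roots of the fingers; the fingertips stand 78 mm ahead of it and the grasp point (between the pads) lies 60 mm ahead of it; z points along the fingers, y is the line along which they close (so a half turn about z gives the same grasp; the last joint's range is limited). The gripper opens to 91 mm and grips with 3 to 60 N. Pads are 32 mm wide; open, the fingers measure 118 mm over their backs; the gripper's body (76 mm by 178 mm) begins 60 mm behind the grasp point.
Start: joints at [-65.374, 18.312, 89.639, -0, 72.044, -1.146], TCP at [0.25, -0.518, 0.292] pointing down, gripper open.
Joint ranges: [-177.97, 177.97], [-48.28, 115.42], [12.27, 149.76], [-77.06, 257.06], [2.81, 150.46], [-146.56, 146.56]. Speed limits (degrees/s): [147.25, 147.25, 180, 180, 180, 180].

### API

Orientations are given as a 3x3 rotation matrix whose columns are the frame's x, y, z axes.
In Python, from plant import ctrl gives the robot as it stands.
- The arm moves only by the shell command python3 -m crank 'ROWS' [OPENING] [FORCE]. ROWS is JSON, a list of rows, each a list of 6 numbers: the shift along the tool's x, y, z in m, then the turn, a rotation vector about the tool's x, y, z in degrees. In form: [[dx, dy, dz, wx, wy, wz], ...]. A call has 1 to 5 rows; each row is the pose to reach, as a shift and turn from the pose commanded when the call began, along the tool's axes at that moment; what a row does not reach only later rows make up. A row lasts 1/8 s, in which the tool goes at most 62.5 mm and 10.7 degrees, less where a joint would pass 70% of its speed; a pose out of reach is approached as far as the arm can. A call with a gripper value outside its range is refused whole. OPENING is the finger opening in m, from 0 to 0.0912, set as the call begins (- or left out, the last holds). The fingers move at their own pace and stop on an object; FORCE is the grip in N (left out, the last holds). Time passes only in rows, so rows that repeat a pose let the fingers close. It gives the time, the measured TCP pose, the force, the opening and the grip force at its end, in the units of the state.
- ctrl.state(): the state, without advancing time (a new reading comes with each control period).
- ctrl.camera(name): name is "side" or "top"; returns a dict with "pixels" (420x560x3 uint8, blue, green, red), "mtx" (3x3 intrinsics, pixels), "R" (3x3) and "t" (3): a world point X has camera coordinates R X + t. Camera axes: x right, y down, z forward; pixel columns grow to the right and rows downward; lengths in m; the calibration is good to about 2 mm. A picture is of the moment at which its call begins. There is no depth.
- ctrl.finish_job(): hands the job in; it is judged then, once.
Trained networks look in a picture, given as the dict that the camera call returned (one of the last four; its "shot" number tells which), for a name from the list of things; names that differ only in an ending like _2 or _b are one class to them, and where a whole thing is asked for, a point or a joint stands for the part that bears it (a point fixed in the world has none). Each returns a list of dicts, best first, with "confidence" (0 to 1); they miss things now and then, are a little off and sometimes report something else, mostly with a low value. They report only what shows in the picture. A call takes as long as a camera call. They do not tell look-alikes from the thing itself.
- ctrl.find_in(target, picture): "position" ([column, row] in pixels, amid what is visible of it).
The state is a dict: "clock": time; "joint_pos": joint angles; "joint_vel": joint speeds; "joint_torque": joint torques, N m; "position": TCP position; "tool_rot": TCP orientation; "force": force on the tool from outside, world axes, zero at the start; "torque": the same for the moment, N m; "gripper_width": opening from 0.0 (shut) to 1.0 (fully open); "grasp_force": force on a finger pad.
Only numpy, scipy, OpenCV 4.12 (cv2) and the standard library are available. Lean on these libraries where they do the work, as an engineer would, in place of code of your own. Each camera call takes 0.05 s, during which the arm holds its last target. There are 200 camera calls.

## Working session

There is one attempt and no reset: what is moved stays moved. The work goes in short steps, Python scripts to look and compute and a shell command to move; the robot and the scene stay as the last step left them, time stands still between calls to the robot, and variables do not carry over. Pictures are saved under pics/ and viewed, at most 10 in all, crops included, and the job is handed in when it is done.

```bash
ls; mkdir -p pics; cat > h.py <<'E'
from plant import ctrl
import numpy as np, cv2
def ray(c,p):
    K,R,t=map(np.array,(c["mtx"],c["R"],c["t"]))
    d=R.T@np.linalg.inv(K)@np.array([p[0],p[1],1.]); o=-R.T@t
    return o,d
def atz(c,p,z):
    o,d=ray(c,p); return o+d*(z-o[2])/d[2]
def proj(c,X):
    K,R,t=map(np.array,(c["mtx"],c["R"],c["t"])); q=K@(R@np.array(X)+t); return q[:2]/q[2]
E
python3 - <<'E'
from h import *
s=ctrl.state(); print(s)
for n in("top","side"):
    c=ctrl.camera(n); cv2.imwrite(f"pics/{n}0.png",np.array(c["pixels"])); 
    o,_=ray(c,(0,0)); print(n,o,c["mtx"])
    for t,z in(("bench",.03),("sled_knob",.064),("fork_bore",.066),("keeper",.08),("pin",.07),("pin_grip",.084),("short_pin",.06),("pin_block",.05)):
        for r in ctrl.find_in(t,c)[:3]: print(n,t,r["position"],round(r["confidence"],2),atz(c,r["position"],z).round(3))
E
```

```text
pics
{'clock': 0.0, 'joint_pos': array([-6.53760163e+01,  1.83485012e+01,  8.97046393e+01, -1.16065845e-03,
        7.20435159e+01, -1.14512184e+00]), 'joint_vel': array([-0.06553337,  0.00922622, -0.06684342,  0.02532681, -0.03729714,
       -0.06090124]), 'joint_torque': array([-3.82855487e-04, -4.12463415e+01, -2.31976730e+01,  7.27514620e-02,
        4.59356164e-02, -1.41663945e-04]), 'position': array([ 0.24983147, -0.51748787,  0.29146361]), 'tool_rot': array([[ 9.00550605e-01,  4.34750606e-01, -7.20414567e-04],
       [ 4.34751203e-01, -9.00549313e-01,  1.52553324e-03],
       [ 1.44576573e-05, -1.68702098e-03, -9.99998577e-01]]), 'force': array([ 0.33505411,  0.11911727, -0.16682442]), 'torque': array([ 0.02389052, -0.01648495, -0.00170161]), 'grasp_force': 0.0, 'gripper_width': 0.9998721587116239}
top [ 0.52925271 -0.04935039  1.0400817 ] [[431.34798601   0.         280.41214654]
 [  0.         431.34798601 204.80132145]
 [  0.           0.           1.        ]]
top bench [196.7, 224.5] 0.67 [0.548 0.177 0.03 ]
top fork_bore [239.2, 222.2] 0.77 [0.553 0.072 0.066]
top fork_
[... 708 characters left out ...]
h [265.4, 206.8] 0.7 [0.552 0.141 0.03 ]
side sled_knob [266.7, 213.0] 0.91 [0.557 0.046 0.064]
side fork_bore [264.9, 218.3] 0.86 [0.552 0.016 0.066]
side keeper [266.9, 215.4] 0.96 [0.558 0.006 0.08 ]
side pin [346.8, 269.2] 0.83 [ 0.724 -0.209  0.07 ]
side pin [298.9, 262.7] 0.76 [ 0.626 -0.181  0.07 ]
side pin [317.4, 211.9] 0.61 [0.69  0.034 0.07 ]
side pin_grip [342.0, 326.9] 0.94 [ 0.684 -0.382  0.084]
side pin_grip [321.7, 241.4] 0.82 [ 0.681 -0.124  0.084]
side pin_grip [297.5, 262.7] 0.67 [ 0.621 -0.199  0.084]
side short_pin [299.7, 290.2] 0.49 [ 0.622 -0.258  0.06 ]
side pin_block [300.0, 301.3] 0.91 [ 0.621 -0.279  0.05 ]
side pin_block [353.1, 242.2] 0.48 [ 0.764 -0.081  0.05 ]
```

View pics/top0.png

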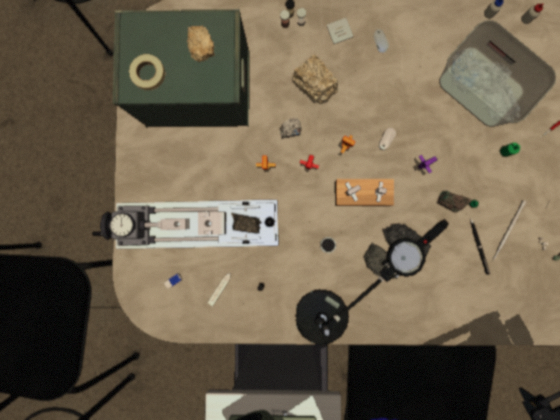

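View pics/side0.png

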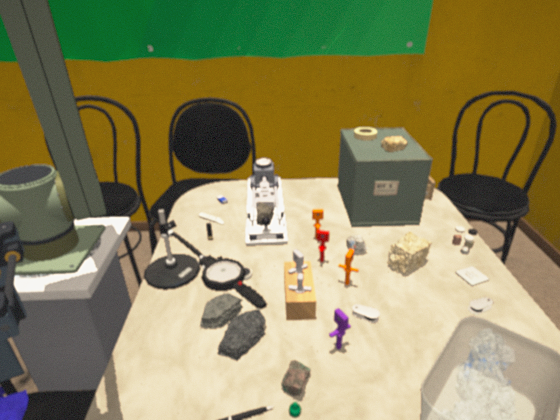

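The top view shows the bench at (116-278, 200-247) with its head on the left (world +y) and the knob at (270,222). The wooden block is at (365,192), with steel pins at (352,190) and (380,190). The look-alikes are orange (265,163) and (346,143), red (310,162) and purple (427,163). Only the two steel pins in the block qualify, and the taller one looks to be the +y one. I'll confirm that in a crop.

```bash
python3 - <<'E'
from h import *
a=cv2.imread("pics/top0.png");b=cv2.imread("pics/side0.png")
r=lambda i,x,y,w,h,k:cv2.resize(i[y:y+h,x:x+w],None,fx=k,fy=k,interpolation=cv2.INTER_CUBIC)
m=np.zeros((600,800,3),np.uint8)
q=r(a,110,190,175,65,4.5);m[:q.shape[0],:q.shape[1]]=q
q=r(a,330,172,70,40,5.5);m[300:300+q.shape[0],:q.shape[1]]=q
q=r(b,275,240,50,85,3.5);m[300:300+q.shape[0],390:390+q.shape[1]]=q
q=r(b,240,155,55,95,3);m[300:300+q.shape[0],600:600+q.shape[1]]=q
cv2.imwrite("pics/crop0.png",m)
E
```

```text
(no output)
```

View pics/crop0.png

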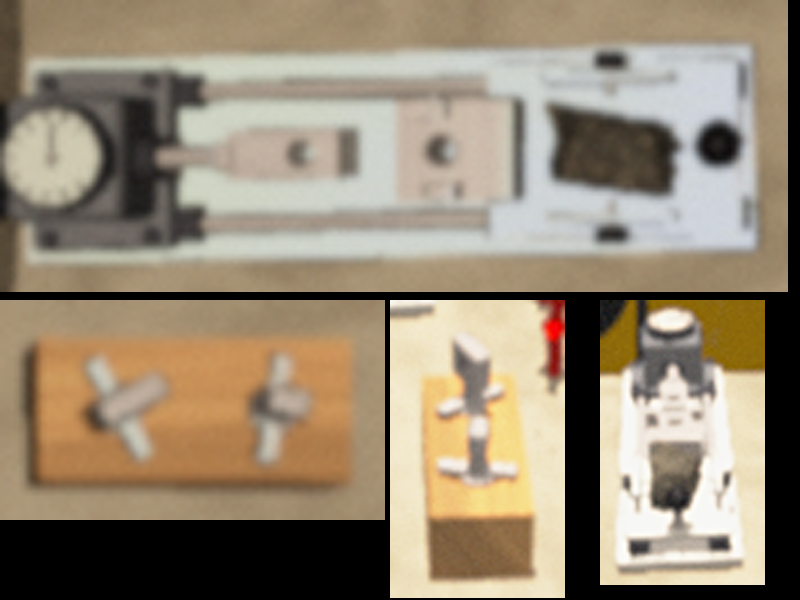

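The crop settles it: the steel pin at top (352,190) has the longer, taller grip plate, so it is the long pin. The one at (380,190) is the short pin. The eye (177,224), bore (208,223) and knob (270,222) are also visible.

```bash
cat > est.py <<'E'
from h import *
c=ctrl.camera("top")
cp=lambda x,y:(110+(x+.5)/4.5-.5,190+(y+.5)/4.5-.5)
bp=lambda x,y:(330+(x+.5)/5.5-.5,172+(y-300+.5)/5.5-.5)
P={}
for n,p,z in(("eye",cp(300,152),.054),("bore",cp(442,150),.066),("knob",cp(718,143),.064),("dial",cp(52,156),.093),
 ("c1",cp(30,62),.014),("c2",cp(752,45),.014),("c3",cp(757,247),.014),("c4",cp(30,262),.014),
 ("lugA",bp(98,365),.058),("lugB",bp(145,455),.058),("gA",bp(100,410),.098),("gB",bp(165,385),.098),
 ("b1",bp(38,340),.05),("b2",bp(350,338),.05),("b3",bp(350,482),.05),("b4",bp(38,482),.05),("slA",bp(282,353),.058),("slB",bp(266,462),.058)):
    P[n]=atz(c,p,z); print(n,np.round(p,1),P[n].round(4))
ax=(P["c1"]+P["c4"]-P["c2"]-P["c3"])/2; print("bench len",np.linalg.norm(ax),"wid",np.linalg.norm(P["c1"]-P["c4"]),"ang",np.degrees(np.arctan2(ax[1],ax[0])))
for a,b in(("knob","bore"),("knob","eye"),("bore","eye"),("lugA","lugB"),("gA","gB"),("slA","slB"),("b1","b2"),("b1","b4")):
    d=P[b]-P[a]; print(a,b,np.hypot(d[0],d[1]),np.degrees(np.arctan2(d[1],d[0])))
print("lugmid",(P["lugA"]+P["lugB"])/2,"gmid",(P["gA"]+P["gB"])/2,"block",(P["b1"]+P["b2"]+P["b3"]+P["b4"])/4,"benchmid",(P["c1"]+P["c2"]+P["c3"]+P["c4"])/4)
E
python3 est.py
```

```text
eye [176.3 223.4] [0.5506 0.2188 0.054 ]
bore [207.8 222.9] [0.5513 0.1434 0.066 ]
knob [269.2 221.4] [0.5548 0.0042 0.064 ]
dial [121.2 224.3] [0.5478 0.3313 0.093 ]
c1 [116.3 203.4] [0.5997 0.3762 0.014 ]
c2 [276.7 199.6] [ 0.608 -0.011  0.014]
c3 [277.8 244.5] [ 0.5013 -0.0137  0.014 ]
c4 [116.3 247.8] [0.493  0.3736 0.014 ]
lugA [347.4 183.4] [ 0.6413 -0.1738  0.058 ]
lugB [356.  199.8] [ 0.6039 -0.1928  0.058 ]
gA [347.8 191.6] [ 0.6188 -0.1694  0.098 ]
gB [359.6 187. ] [ 0.6287 -0.1952  0.098 ]
b1 [336.5 178.9] [ 0.6528 -0.1499  0.05  ]
b2 [393.2 178.5] [ 0.6532 -0.2796  0.05  ]
b3 [393.2 204.7] [ 0.5931 -0.2786  0.05  ]
b4 [336.5 204.7] [ 0.5933 -0.1495  0.05  ]
slA [380.9 181.2] [ 0.6461 -0.2497  0.058 ]
slB [378. 201.] [ 0.6009 -0.2425  0.058 ]
bench len 0.3873120579065269 wid 0.1067539554103762 ang 91.22925949919279
knob bore 0.13923874405905087 91.43595490421976
knob eye 0.21460564520472014 91.12146843639465
bore eye 0.07537287329898631 90.54050038540548
lugA lugB 0.04197971687075174 -153.1306968164234
gA gB 0.02763490484143551 -69.01168167092165
slA slB 0.04576997538314808 170.91212244760214
b1 b2 0.12963643194024307 -89.8301950940424
b1 b4 0.059543250531911625 179.52689898237762
lugmid [ 0.6226161  -0.18331866  0.058     ] gmid [ 0.62375796 -0.18227629  0.098     ] block [ 0.62311724 -0.21439094  0.05      ] benchmid [0.55049178 0.18128931 0.014     ]
```

```bash
cat > go.py <<'E'
# python3 go.py x y z yaw  -> shift and turn in tool axes to put the TCP there, pointing down, tool y at yaw
import sys; from h import *
from scipy.spatial.transform import Rotation as Ro
x,y,z,w=map(float,sys.argv[1:5]); s=ctrl.state(); R=np.array(s["tool_rot"]); p=np.array(s["position"])
a=np.radians(w); Y=np.array([np.cos(a),np.sin(a),0]); Z=np.array([0,0,-1.]); T=np.c_[np.cross(Y,Z),Y,Z]
print("shift",(R.T@(np.array([x,y,z])-p)).round(4),"turn",Ro.from_matrix(R.T@T).as_rotvec(degrees=True).round(2),"t",round(s["clock"],2),"pos",p.round(4),"F",np.round(s["force"],1),"gw",round(s["gripper_width"]*.0912,4))
E
python3 go.py 0.5548 0.001 0.2 1.2
```

```text
shift [ 0.5001 -0.3347  0.0922] turn [ 1.000e-02  0.000e+00 -6.543e+01] t 0.95 pos [ 0.25   -0.5178  0.2923] F [-0.2  0.3  0.8] gw 0.0909
```

```bash
python3 -m crank '[[0.05,-0.033,0.0,0,0,-10],[0.1,-0.067,0.0,0,0,-20],[0.15,-0.1,0,0,0,-30],[0.2,-0.134,0,0,0,-40],[0.25,-0.167,0,0,0,-50]]' 0.05 20; python3 go.py 0.5548 0.001 0.2 1.2
```

```text
clock: 1.58
position: [0.4032, -0.257, 0.2925]
tool_rot: [[0.241, 0.971, 0.001], [0.971, -0.241, -0.001], [-0.0, 0.001, -1.0]]
force: [1.2, -0.5, -0.8]
gripper_width: 0.547
grasp_force: 0.0
shift [0.2869 0.085  0.0925] turn [  0.05   0.02 -15.12] t 1.57 pos [ 0.4032 -0.257   0.2925] F [ 1.2 -0.5 -0.8] gw 0.0499
```

```bash
python3 -m crank '[[0.058,0.017,0.0185,0,0,-5],[0.115,0.034,0.037,0,0,-10],[0.172,0.051,0.055,0,0,-15],[0.23,0.068,0.074,0,0,-15],[0.286,0.085,0.0925,0,0,-15]]'; python3 -m crank '[[0,0,0,0,0,0]]'; python3 go.py 0.5548 0.001 0.13 1.2
```

```text
clock: 2.2
position: [0.5561, -0.0005, 0.1994]
tool_rot: [[-0.014, 1.0, 0.001], [1.0, 0.014, -0.0], [-0.0, 0.001, -1.0]]
force: [0.9, -0.5, 0.7]
gripper_width: 0.548
grasp_force: 0.0
clock: 2.33
position: [0.5562, 0.0008, 0.198]
tool_rot: [[-0.019, 1.0, -0.002], [1.0, 0.019, 0.001], [0.001, -0.002, -1.0]]
force: [-0.9, -0.9, -0.2]
gripper_width: 0.547
grasp_force: 0.0
shift [ 0.0002 -0.0012  0.068 ] turn [-0.12 -0.04 -0.14] t 2.33 pos [0.5562 0.0008 0.198 ] F [-0.9 -0.9 -0.2] gw 0.0498
```

```bash
python3 -m crank '[[0,-0.001,0.034,0,0,0],[0,-0.001,0.062,0,0,0],[0,-0.001,0.068,0,0,0],[0,-0.001,0.068,0,0,0]]'; python3 -m crank '[[0,0,0,0,0,0],[0,0,0,0,0,0],[0,0,0,0,0,0],[0,0,0,0,0,0]]' 0.0 15; python3 go.py 0.5548 0.001 0.13 1.2
python3 - <<'E'
from h import *
c=ctrl.camera("top"); a=np.array(c["pixels"])
cv2.imwrite("pics/t1.png",cv2.resize(a[190:255,110:285],None,fx=4.5,fy=4.5,interpolation=cv2.INTER_CUBIC))
E
```

```text
clock: 2.82
position: [0.5544, -0.0031, 0.1323]
tool_rot: [[-0.013, 1.0, 0.001], [1.0, 0.013, -0.0], [-0.0, 0.001, -1.0]]
force: [0.2, -0.1, 0.4]
gripper_width: 0.55
grasp_force: 0.0
clock: 3.32
position: [0.5533, -0.0025, 0.1322]
tool_rot: [[-0.014, 1.0, -0.002], [1.0, 0.014, -0.0], [-0.0, -0.002, -1.0]]
force: [-4.6, -0.6, 6.6]
gripper_width: 0.247
grasp_force: 15.0
shift [0.0035 0.0016 0.0022] turn [-0.12  0.02 -0.41] t 3.33 pos [ 0.5533 -0.0025  0.1322] F [-4.6 -0.6  6.6] gw 0.0225
```

```bash
python3 -m crank '[[0.015,-0.001,0,0,0,0],[0.03,-0.001,0,0,0,0],[0.045,-0.001,0,0,0,0],[0.06,-0.001,0,0,0,0],[0.075,-0.001,0,0,0,0]]'; python3 -m crank '[[0,0,0,0,0,0],[0,0,0,0,0,0]]';  python3 go.py 0.5548 0.076 0.13 1.2
python3 - <<'E'
from h import *
c=ctrl.camera("top"); a=np.array(c["pixels"])
cv2.imwrite("pics/t2.png",cv2.resize(a[190:255,110:285],None,fx=4.5,fy=4.5,interpolation=cv2.INTER_CUBIC))
E
```

```text
clock: 4.0
position: [0.5517, 0.0731, 0.1322]
tool_rot: [[-0.014, 1.0, -0.001], [1.0, 0.014, -0.001], [-0.001, -0.001, -1.0]]
force: [-3.8, -3.5, 6.7]
gripper_width: 0.248
grasp_force: 15.0
clock: 4.25
position: [0.5516, 0.0745, 0.1322]
tool_rot: [[-0.013, 1.0, -0.001], [1.0, 0.013, 0.002], [0.002, -0.001, -1.0]]
force: [-3.8, 3.3, 5.4]
gripper_width: 0.246
grasp_force: 15.0
shift [0.0015 0.0032 0.0022] turn [-0.05 -0.13 -0.43] t 4.25 pos [0.5516 0.0745 0.1322] F [-3.8  3.3  5.4] gw 0.0225
```

View pics/t2.png

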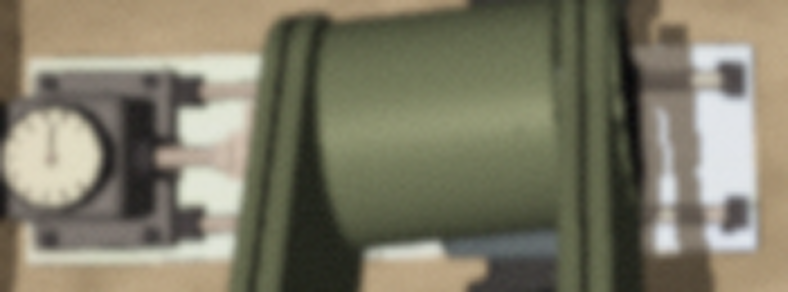

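The arm hides the sled, but it followed with a 3 N drag for about 75 mm. I'll release the knob, rise and check from clear of it.

```bash
python3 -m crank '[[0,0,0,0,0,0],[0,0,0,0,0,0],[0,0,-0.05,0,0,0],[0,0,-0.1,0,0,0]]' 0.055 ;  python3 go.py 0.6231 -0.1824 0.24 24
```

```text
clock: 4.8
position: [0.5522, 0.0726, 0.2322]
tool_rot: [[-0.013, 1.0, -0.001], [1.0, 0.013, -0.0], [-0.0, -0.001, -1.0]]
force: [1.2, 0.7, 0.4]
gripper_width: 0.601
grasp_force: 0.0
shift [-0.256   0.0674 -0.0078] turn [-6.000e-02 -1.000e-02 -2.323e+01] t 4.8 pos [0.5522 0.0726 0.2322] F [1.2 0.7 0.4] gw 0.0548
```

```bash
python3 -m crank '[[-0.05,0.013,-0.008,0,0,-5],[-0.1,0.027,-0.008,0,0,-10],[-0.15,0.04,-0.008,0,0,-15],[-0.2,0.054,-0.008,0,0,-20],[-0.256,0.067,-0.008,0,0,-23.2]]' ; python3 -m crank '[[0,0,0,0,0,0]]';  python3 go.py 0.6231 -0.1824 0.148 24
python3 - <<'E'
from h import *
c=ctrl.camera("top"); a=np.array(c["pixels"])
m=np.zeros((560,800,3),np.uint8)
q=cv2.resize(a[190:255,110:285],None,fx=4.5,fy=4.5,interpolation=cv2.INTER_CUBIC);m[:q.shape[0],:q.shape[1]]=q
c=ctrl.camera("side"); a=np.array(c["pixels"])
q=cv2.resize(a[215:325,250:380],None,fx=2.3,fy=2.3,interpolation=cv2.INTER_CUBIC);m[300:300+q.shape[0],:q.shape[1]]=q
q=cv2.resize(a[150:245,235:305],None,fx=2.6,fy=2.6,interpolation=cv2.INTER_CUBIC);m[300:300+q.shape[0],400:400+q.shape[1]]=q
cv2.imwrite("pics/t3.png",m)
E
```

```text
clock: 5.42
position: [0.6233, -0.184, 0.2396]
tool_rot: [[-0.408, 0.913, 0.001], [0.913, 0.408, 0.0], [-0.0, 0.001, -1.0]]
force: [0.5, -0.3, -0.2]
gripper_width: 0.603
grasp_force: 0.0
clock: 5.55
position: [0.6233, -0.1863, 0.2389]
tool_rot: [[-0.402, 0.916, 0.001], [0.916, 0.402, -0.001], [-0.001, 0.0, -1.0]]
force: [-0.4, 1.5, -0.2]
gripper_width: 0.601
grasp_force: 0.0
shift [0.0038 0.0014 0.0909] turn [ 0.01  0.07 -0.3 ] t 5.55 pos [ 0.6233 -0.1863  0.2389] F [-0.4  1.5 -0.2] gw 0.0549
```

View pics/t3.png

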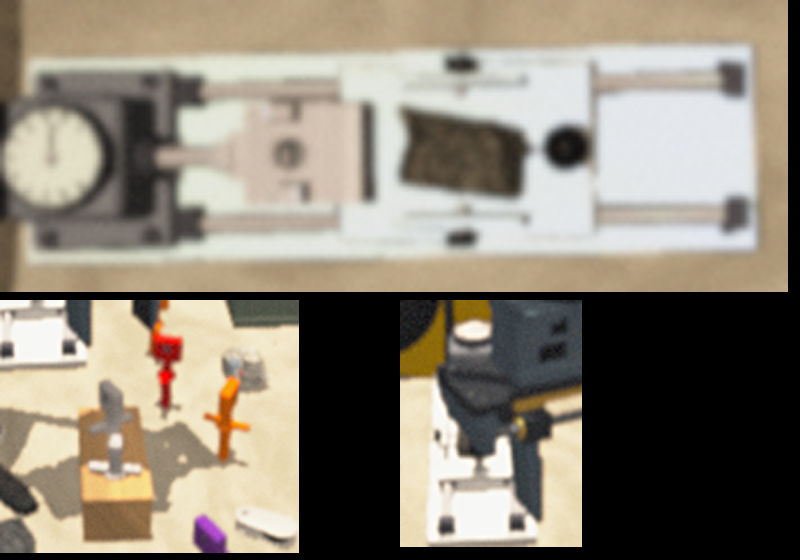

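```bash
python3 -m crank '[[0.003,0.001,0.04,0,0,0],[0.003,0.001,0.07,0,0,0],[0.003,0.001,0.088,0,0,0],[0.003,0.001,0.091,0,0,0],[0.003,0.001,0.091,0,0,0]]' ;  python3 go.py 0.6231 -0.1824 0.148 24
python3 - <<'E'
from h import *
c=ctrl.camera("top"); b=atz(c,(110+289.5/4.5-.5,190+153.5/4.5-.5),.066);k=atz(c,(110+567.5/4.5-.5,190+147.5/4.5-.5),.064);print(b,k,b-k)
E
```

```text
clock: 6.28
position: [0.6229, -0.1791, 0.1497]
tool_rot: [[-0.407, 0.914, 0.002], [0.914, 0.407, -0.0], [-0.001, 0.001, -1.0]]
force: [0.8, -0.4, 1.0]
gripper_width: 0.602
grasp_force: 0.0
shift [-0.0031 -0.0012  0.0017] turn [ 0.07  0.06 -0.  ] t 6.28 pos [ 0.6229 -0.1791  0.1497] F [ 0.8 -0.4  1. ] gw 0.0549
[0.54979526 0.22114219 0.066     ] [0.55279003 0.0804857  0.064     ] [-0.00299477  0.14065649  0.002     ]
```

```bash
python3 -m crank '[[0,0,0,0,0,0],[0,0,0,0,0,0],[0,0,0,0,0,0],[0,0,0,0,0,0],[0,0,0,0,0,0]]' 0.0 30;python3 go.py 0.6231 -0.1824 0.148 24; python3 -m crank '[[0,0,-0.01,0,0,0],[0,0,-0.03,0,0,0],[0,0,-0.06,0,0,0],[0,0,-0.08,0,0,0]]' ;  python3 go.py 0.5498 0.221 0.215 -54
python3 - <<'E'
from h import *
m=np.zeros((560,800,3),np.uint8)
c=ctrl.camera("side"); a=np.array(c["pixels"])
q=cv2.resize(a[205:325,250:380],None,fx=4.6,fy=4.6,interpolation=cv2.INTER_CUBIC);
cv2.imwrite("pics/t4.png",q)
E
```

```text
clock: 6.95
position: [0.6222, -0.1794, 0.1487]
tool_rot: [[-0.406, 0.914, -0.0], [0.914, 0.406, -0.0], [0.0, -0.0, -1.0]]
force: [-0.6, 0.7, 0.5]
gripper_width: 0.133
grasp_force: 30.0
shift [-0.0031 -0.0004  0.0007] turn [-0.02 -0.   -0.03] t 6.95 pos [ 0.6222 -0.1794  0.1487] F [-0.6  0.7  0.5] gw 0.0121
clock: 7.45
position: [0.6227, -0.1795, 0.2308]
tool_rot: [[-0.406, 0.914, 0.002], [0.914, 0.406, -0.001], [-0.001, 0.002, -1.0]]
force: [0.1, -1.1, -0.4]
gripper_width: 0.129
grasp_force: 30.0
shift [0.3956 0.096  0.0154] turn [1.400e-01 1.000e-02 7.797e+01] t 7.45 pos [ 0.6227 -0.1795  0.2308] F [ 0.1 -1.1 -0.4] gw 0.0117
```

View pics/t4.png

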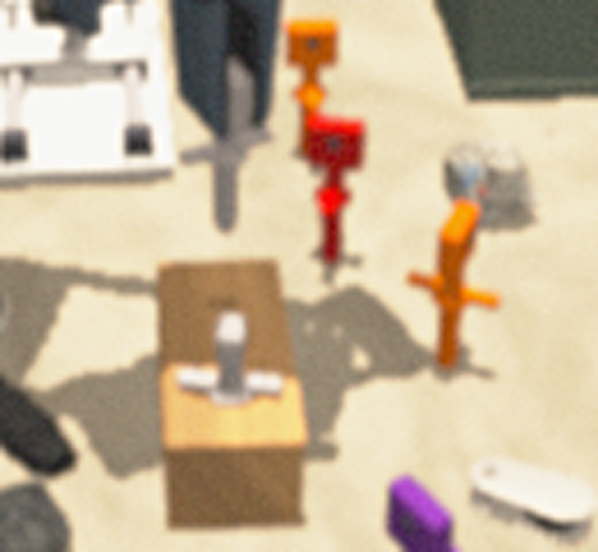

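The gripper holds the long pin upright by its plate, at 12 mm, and the short pin is still in the block. Next I carry the long pin over the fork.

```bash
python3 -m crank '[[0.05,0.012,-0.005,0,0,10],[0.1,0.024,-0.005,0,0,20],[0.15,0.036,-0.005,0,0,30],[0.2,0.048,-0.005,0,0,40],[0.25,0.06,-0.005,0,0,50]]' ;  python3 go.py 0.5498 0.221 0.235 -54
```

```text
clock: 8.12
position: [0.575, 0.075, 0.2337]
tool_rot: [[0.444, 0.896, 0.0], [0.896, -0.444, 0.0], [0.0, 0.0, -1.0]]
force: [1.5, -1.0, -0.3]
gripper_width: 0.128
grasp_force: 30.0
shift [ 0.1196 -0.0875 -0.0013] turn [ 1.000e-02 -1.000e-02  2.763e+01] t 8.12 pos [0.575  0.075  0.2337] F [ 1.5 -1.  -0.3] gw 0.0117
```

```bash
python3 -m crank '[[0.04,-0.029,0,0,0,9],[0.08,-0.058,0,0,0,18],[0.12,-0.0875,0,0,0,27.6],[0.12,-0.0875,0,0,0,27.6]]' ; python3 -m crank '[[0,0,0,0,0,0],[0,0,0,0,0,0]]';  python3 go.py 0.5498 0.221 0.235 -54
python3 - <<'E'
from h import *
c=ctrl.camera("side"); a=np.array(c["pixels"]);t=ctrl.camera("top"); b=np.array(t["pixels"])
s=ctrl.state()["position"]
for n,cc in(("side",c),("top",t)):print(n,"tip exp",proj(cc,s-[0,0,.138]),"bore",proj(cc,[.5498,.2211,.066]),[(np.round(r["position"],1),round(r["confidence"],2)) for r in ctrl.find_in("pin",cc)[:5]])
m=np.zeros((600,800,3),np.uint8)
q=cv2.resize(a[150:250,230:300],None,fx=6,fy=6,interpolation=cv2.INTER_CUBIC);m[:600,:420]=q
q=cv2.resize(b[190:255,130:220],None,fx=4.2,fy=4.2,interpolation=cv2.INTER_CUBIC);m[:q.shape[0],422:422+q.shape[1]]=q
cv2.imwrite("pics/t5.png",m)
E
```

```text
clock: 8.62
position: [0.5488, 0.2227, 0.2335]
tool_rot: [[0.803, 0.596, -0.0], [0.596, -0.803, 0.001], [0.0, -0.001, -1.0]]
force: [-0.2, -1.2, -0.6]
gripper_width: 0.135
grasp_force: 30.0
clock: 8.88
position: [0.5498, 0.2185, 0.2337]
tool_rot: [[0.806, 0.592, -0.0], [0.592, -0.806, -0.0], [-0.0, 0.0, -1.0]]
force: [-0.5, -0.7, -1.2]
gripper_width: 0.131
grasp_force: 30.0
shift [ 0.0014 -0.002  -0.0013] turn [0.02 0.02 0.32] t 8.88 pos [0.5498 0.2185 0.2337] F [-0.5 -0.7 -1.2] gw 0.0119
side tip exp [263.92670281 174.92145454] bore [264.24309214 183.54509558] [(array([341.7, 327.6]), 0.91), (array([347.2, 265.8]), 0.69), (array([321.6, 242.7]), 0.68), (array([262.5, 163.6]), 0.65), (array([318.1, 215.2]), 0.65)]
top tip exp [171.29627938 223.28123061] bore [173.85178207 223.60901717] [(array([346.8, 140.6]), 0.69), (array([423.9, 161.1]), 0.64), (array([266. , 162.3]), 0.5), (array([309.2, 163.2]), 0.41)]
```

View pics/t5.png

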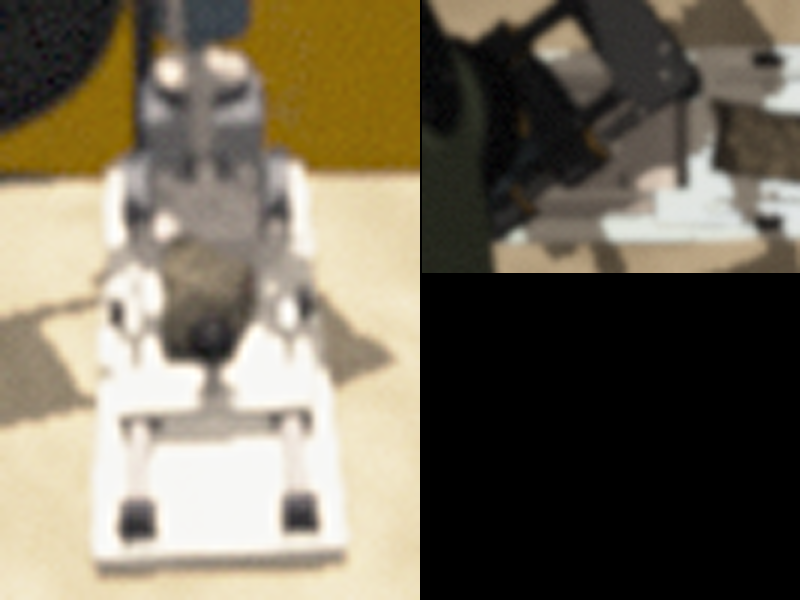

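The side crop shows the pin hanging above the fork at about (263.5,175), in line with the bore in world x. The readings jitter, so I'll average some.

```bash
cat > avg.py <<'E'
from h import *
P=[];F=[]
for i in range(8):
    ctrl.camera("side"); s=ctrl.state(); P.append(s["position"]); F.append(s["force"])
R=np.array(s["tool_rot"]);print("t",round(s["clock"],2),"pos",np.mean(P,0).round(4),"sd",np.std(P,0).round(4),"F",np.mean(F,0).round(1),"yaw",round(np.degrees(np.arctan2(R[1,1],R[0,1])),1))
E
python3 avg.py; python3 go.py 0.5522 0.2229 0.2005 -54
```

```text
t 9.47 pos [0.5497 0.2194 0.2337] sd [0.0001 0.0002 0.    ] F [ 0.3 -0.1 -1.1] yaw -53.6
shift [ 0.004  -0.0011  0.0332] turn [0.   0.   0.37] t 9.47 pos [0.5496 0.2197 0.2337] F [ 0.3 -0.1 -0.3] gw 0.0122
```

```bash
python3 -m crank '[[0.002,-0.0005,0.01,0,0,0],[0.004,-0.001,0.02,0,0,0],[0.004,-0.001,0.026,0,0,0],[0.004,-0.001,0.026,0,0,0]]' | grep -A0 -E "pos|force"; python3 -m crank '[[0,0,0.001,0,0,0],[0,0,0.002,0,0,0],[0,0,0.002,0,0,0]]'| grep -E "pos|force"; python3 -m crank '[[0,0,0.001,0,0,0],[0,0,0.002,0,0,0],[0,0,0.002,0,0,0]]'| grep -E "pos|force";python3 go.py 0.5522 0.2229 0.2005 -54
```

```text
position: [0.5519, 0.2228, 0.2068]
--
force: [-0.9, -0.1, -1.0]
--
grasp_force: 30.0
position: [0.5523, 0.2228, 0.2059]
force: [0.0, 0.8, -1.6]
grasp_force: 30.0
position: [0.5522, 0.2228, 0.2036]
force: [0.7, -0.1, -0.8]
grasp_force: 30.0
shift [ 0.     -0.0001  0.0031] turn [0.   0.01 0.37] t 10.72 pos [0.5522 0.2228 0.2036] F [ 0.7 -0.1 -0.8] gw 0.0118
```

```bash
for i in 1; do python3 -m crank '[[0,0,0.001,0,0,0],[0,0,0.0015,0,0,0],[0,0,0.0015,0,0,0]]'| grep -E "pos|^force"; done; python3 -m crank '[[0,0,0.001,0,0,0],[0,0,0.0015,0,0,0],[0,0,0.0015,0,0,0]]'| grep -E "pos|^force"
```

```text
position: [0.5522, 0.2228, 0.2022]
force: [0.4, 0.8, -0.9]
position: [0.5522, 0.2229, 0.2006]
force: [0.1, -0.3, -0.6]
```

```bash
python3 -m crank '[[0,0,0.001,0,0,0],[0,0,0.002,0,0,0],[0,0,0.002,0,0,0]]'| grep -E "pos|^force"; python3 -m crank '[[0,0,0.001,0,0,0],[0,0,0.002,0,0,0],[0,0,0.002,0,0,0]]'| grep -E "pos|^force"; python3 -m crank '[[0,0,0.001,0,0,0],[0,0,0.0015,0,0,0],[0,0,0.0015,0,0,0]]'| grep -E "pos|^force"
```

```text
position: [0.5521, 0.2229, 0.1986]
force: [-0.2, -0.3, -0.6]
position: [0.5521, 0.2229, 0.1965]
force: [-1.6, 0.5, -1.3]
position: [0.5521, 0.2229, 0.1951]
force: [-1.4, 1.0, -0.9]
```

```bash
for i in a; do python3 -m crank '[[0,0,0.001,0,0,0],[0,0,0.0015,0,0,0],[0,0,0.0015,0,0,0]]'| grep -E "pos|^force"; done; python3 -m crank '[[0,0,0.001,0,0,0],[0,0,0.0015,0,0,0],[0,0,0.0015,0,0,0]]'| grep -E "pos|^force"; python3 -m crank '[[0,0,0.001,0,0,0],[0,0,0.001,0,0,0]]'| grep -E "pos|^force"
```

```text
position: [0.5521, 0.2229, 0.1936]
force: [-3.5, 0.6, -0.3]
position: [0.5521, 0.2229, 0.1921]
force: [-3.1, 0.8, 0.4]
position: [0.5521, 0.2229, 0.1911]
force: [-3.5, 1.0, 0.3]
```

```bash
python3 -m crank '[[-0.0008,-0.0006,0,0,0,0],[-0.0008,-0.0006,0,0,0,0]]'| grep -E "pos|^force"; python3 -m crank '[[0,0,0.001,0,0,0],[0,0,0.001,0,0,0]]'| grep -E "pos|^force"; python3 -m crank '[[0,0,0.001,0,0,0],[0,0,0.001,0,0,0]]'| grep -E "pos|^force"
```

```text
position: [0.5517, 0.2228, 0.1912]
force: [-0.6, 0.4, -0.9]
position: [0.5516, 0.2228, 0.1903]
force: [-0.1, 0.1, 0.2]
position: [0.5515, 0.2227, 0.1892]
force: [0.1, -0.7, -0.2]
```

```bash
python3 -m crank '[[0,0,0.001,0,0,0],[0,0,0.0015,0,0,0],[0,0,0.0015,0,0,0]]'| grep -E "pos|^force"; python3 -m crank '[[0,0,0.001,0,0,0],[0,0,0.0015,0,0,0],[0,0,0.0015,0,0,0]]'| grep -E "pos|^force"; python3 -m crank '[[0,0,0.001,0,0,0],[0,0,0.0015,0,0,0],[0,0,0.0015,0,0,0]]'| grep -E "pos|^force"
```

```text
position: [0.5513, 0.2226, 0.1877]
force: [0.1, -2.8, -0.4]
position: [0.5512, 0.2224, 0.186]
force: [-0.0, -4.7, 0.4]
position: [0.5511, 0.2224, 0.1847]
force: [-0.6, -6.0, 1.8]
```

```bash
python3 -m crank '[[-0.0009,0.0012,0,0,0,0],[-0.0009,0.0012,0,0,0,0]]'| grep -E "pos|^force"; python3 -m crank '[[0,0,0.001,0,0,0],[0,0,0.0015,0,0,0],[0,0,0.0015,0,0,0]]'| grep -E "pos|^force"; python3 -m crank '[[0,0,0.001,0,0,0],[0,0,0.0015,0,0,0],[0,0,0.0015,0,0,0]]'| grep -E "pos|^force"
```

```text
position: [0.5511, 0.2219, 0.1847]
force: [-1.3, -0.9, 1.4]
position: [0.5512, 0.2217, 0.1833]
force: [-2.1, 0.1, 2.1]
position: [0.5513, 0.2216, 0.1816]
force: [-1.7, 0.5, 1.1]
```

```bash
python3 -m crank '[[0,0,0.001,0,0,0],[0,0,0.002,0,0,0],[0,0,0.002,0,0,0]]'| grep -E "pos|^force"; python3 -m crank '[[0,0,0.001,0,0,0],[0,0,0.002,0,0,0],[0,0,0.002,0,0,0]]'| grep -E "pos|^force"; python3 -m crank '[[0,0,0.001,0,0,0],[0,0,0.002,0,0,0],[0,0,0.002,0,0,0]]'| grep -E "pos|^force"
```

```text
position: [0.5513, 0.2216, 0.1795]
force: [-1.6, 1.9, 0.3]
position: [0.5513, 0.2215, 0.1776]
force: [-0.6, 2.3, 0.1]
position: [0.5513, 0.2215, 0.1756]
force: [-1.7, 2.5, -0.5]
```

```bash
python3 -m crank '[[0,0,0.001,0,0,0],[0,0,0.002,0,0,0],[0,0,0.003,0,0,0],[0,0,0.003,0,0,0]]'| grep -E "pos|^force"; python3 -m crank '[[0,0,0.001,0,0,0],[0,0,0.002,0,0,0],[0,0,0.003,0,0,0],[0,0,0.003,0,0,0]]'| grep -E "pos|^force"; python3 -m crank '[[0,0,0.001,0,0,0],[0,0,0.002,0,0,0],[0,0,0.002,0,0,0]]'| grep -E "pos|^force"
```

```text
position: [0.5512, 0.2213, 0.1725]
force: [-0.6, 2.7, 0.1]
position: [0.5513, 0.2213, 0.1696]
force: [-0.6, 3.4, -1.0]
position: [0.5513, 0.2213, 0.1676]
force: [-0.8, 2.7, -0.8]
```

```bash
python3 -m crank '[[0,0,0.001,0,0,0],[0,0,0.0015,0,0,0],[0,0,0.0015,0,0,0]]'| grep -E "pos|^force"; python3 -m crank '[[0,0,0.0005,0,0,0],[0,0,0.001,0,0,0],[0,0,0.001,0,0,0]]'| grep -E "pos|^force"
```

```text
position: [0.5512, 0.2214, 0.1662]
force: [-0.9, 2.6, 0.7]
position: [0.5513, 0.2214, 0.1652]
force: [-0.2, 2.9, 0.5]
```

```bash
python3 -m crank '[[0,0,0.0005,0,0,0],[0,0,0.0008,0,0,0],[0,0,0.0008,0,0,0]]'| grep -E "pos|^force"; python3 -m crank '[[0,0,0.0004,0,0,0],[0,0,0.0006,0,0,0],[0,0,0.0006,0,0,0]]'| grep -E "pos|^force"
```

```text
position: [0.5513, 0.2214, 0.1647]
force: [-2.4, 2.2, 2.8]
position: [0.5512, 0.2214, 0.1646]
force: [-1.5, 2.2, 6.4]
```

The collar is down: 6 N at TCP z = 0.1646 m, as expected. Now I turn it counter-clockwise about the pin axis.

```bash
python3 -m crank '[[0,-0.0005,-0.0003,0,0,-10],[-0.0002,-0.001,-0.0003,0,0,-20],[-0.0004,-0.0015,-0.0003,0,0,-30],[-0.0004,-0.0015,-0.0003,0,0,-30]]'| grep -E "pos|^force|rot"; python3 avg.py; python3 -c "
from h import *;print(ctrl.state()['torque'].round(3))"
```

```text
position: [0.5501, 0.2223, 0.1646]
tool_rot: [[0.403, 0.915, 0.0], [0.915, -0.403, -0.0], [0.0, 0.0, -1.0]]
force: [-3.1, 1.9, 5.4]
t 21.38 pos [0.5501 0.2223 0.1646] sd [0. 0. 0.] F [-2.5  2.1  5.7] yaw -23.8
[ 0.45   0.471 -0.007]
```

```bash
python3 -m crank '[[0,-0.0005,-0.0002,0,0,-10],[-0.0002,-0.001,-0.0003,0,0,-20],[-0.0002,-0.001,-0.0003,0,0,-20]]'| grep -E "pos|^force"; python3 avg.py; python3 -c "
from h import *;print(ctrl.state()['torque'].round(3))";  python3 -m crank '[[0,-0.0001,0,0,0,-2],[0,-0.0002,0,0,0,-4],[0,-0.0002,0,0,0,-4]]'| grep -E "pos|^force"; python3 avg.py; python3 -c "
from h import *;print(ctrl.state()['torque'].round(3))"
```

```text
position: [0.5491, 0.2225, 0.1646]
force: [-1.5, 2.0, 4.1]
t 22.15 pos [0.5491 0.2225 0.1646] sd [0. 0. 0.] F [-2.3  1.9  5.3] yaw -3.8
[ 0.385  0.39  -0.073]
position: [0.5489, 0.2225, 0.1646]
force: [-2.5, 2.4, 3.7]
t 22.93 pos [0.5489 0.2225 0.1646] sd [0. 0. 0.] F [-2.5  1.7  4.9] yaw 0.2
[0.374 0.424 0.012]
```

```bash
python3 -m crank '[[0,0,0,0,0,-1.5],[0,-0.0001,0,0,0,-3],[0,-0.0001,0,0,0,-3]]'| grep -E "pos|^force"; python3 avg.py; python3 -c "
from h import *;print(ctrl.state()['torque'].round(3))"
```

```text
position: [0.5487, 0.2227, 0.1647]
force: [-2.9, 2.5, 6.1]
t 23.7 pos [0.5487 0.2228 0.1646] sd [0. 0. 0.] F [-3.2  2.9  5. ] yaw 3.2
[ 0.537  0.484 -0.065]
```

```bash
python3 -m crank '[[0,0,0,0,0,-1],[0,-0.0001,0,0,0,-2.5],[0,-0.0001,0,0,0,-2.5]]'| grep -E "pos|^force"; python3 avg.py; python3 - <<'E'
from h import *
print(ctrl.state()['torque'].round(3))
E
```

```text
position: [0.5486, 0.2227, 0.1646]
force: [-3.3, 2.9, 6.0]
t 24.48 pos [0.5486 0.2227 0.1646] sd [0. 0. 0.] F [-2.5  2.5  5.2] yaw 5.5
[ 0.46   0.386 -0.797]
```

The torque of -0.8 N m shows the lug has reached its stop. I'll let go and rise.

```bash
python3 -m crank '[[0,0,0,0,0,0],[0,0,0,0,0,0],[0,0,0,0,0,0],[0,0,-0.03,0,0,0],[0,0,-0.08,0,0,0]]' 0.05; python3 -m crank '[[-0.05,0,-0.03,0,0,0],[-0.11,0,-0.05,0,0,0],[-0.17,0,-0.05,0,0,0],[-0.23,0,-0.05,0,0,0],[-0.29,0,-0.05,0,0,0]]' | grep pos; python3 - <<'E'
from h import *
t=ctrl.camera("top");c=ctrl.camera("side");m=np.zeros((600,800,3),np.uint8)
q=cv2.resize(np.array(t["pixels"])[190:255,110:285],None,fx=4.5,fy=4.5,interpolation=cv2.INTER_CUBIC);m[:q.shape[0],:q.shape[1]]=q
q=cv2.resize(np.array(c["pixels"])[140:230,230:300],None,fx=3.3,fy=3.3,interpolation=cv2.INTER_CUBIC);m[300:300+q.shape[0],:q.shape[1]]=q
q=cv2.resize(np.array(t["pixels"])[165:215,320:410],None,fx=4.5,fy=4.5,interpolation=cv2.INTER_CUBIC);m[300:300+q.shape[0],300:300+q.shape[1]]=q
cv2.imwrite("pics/t6.png",m)
E
```

```text
clock: 25.1
position: [0.5479, 0.222, 0.2432]
tool_rot: [[-0.102, 0.995, -0.004], [0.995, 0.102, -0.002], [-0.002, -0.005, -1.0]]
force: [0.8, 1.4, 0.1]
gripper_width: 0.549
grasp_force: 0.0
position: [0.5783, -0.068, 0.2945]
```

View pics/t6.png

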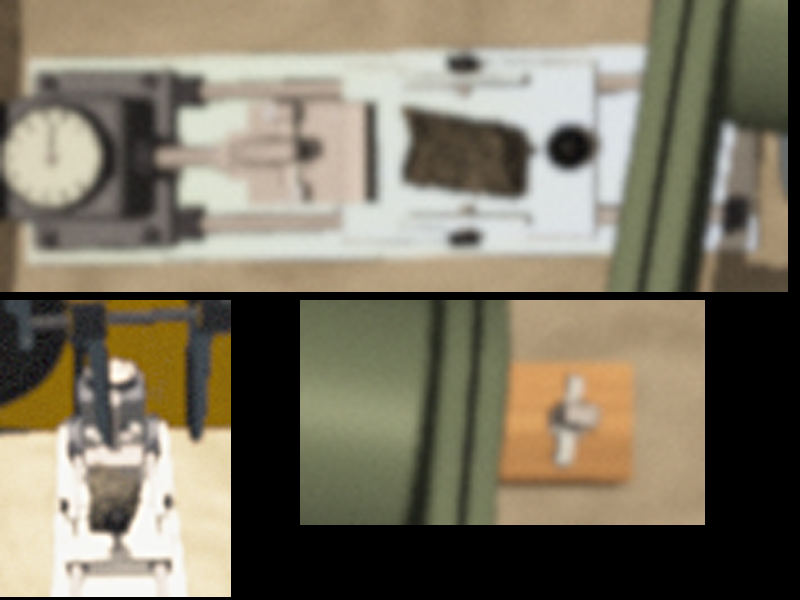

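The top view shows the pin seated at (174,223). Its plate lies along bench x, so the lug is under both keepers, and the knob at (236,222) puts the sled at about 0.075 m. The short pin is still in its block and the arm is clear. I'm handing the job in.

```bash
python3 -m crank '[[0,0,0,0,0,0],[0,0,0,0,0,0]]' | grep -E "clock|^force"; python3 -c "
from plant import ctrl;print(ctrl.finish_job())"
```

```text
clock: 26.08
force: [-0.8, 0.9, -0.4]
the job is handed in; nothing more can be done
None
```

The sled is coupled to the pulling head: the long pin is through both ears and the eye with its collar seated, and its lug is turned to the stop under both keepers. I let go and handed the job in at about 26 s; the hand-in returned no verdict.

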